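# Fetch the tea infuser from the bar-handled caddy

### The arm

A 7-joint arm with a two-finger parallel gripper is mounted at the origin on the work surface. World frame = base frame: x ahead of the robot, y to its left, z up, the work surface at z = 0. Lengths are in m, angles in rad, forces in N, time in s.
With the tool pointing down it reaches from about 0.425 to 0.875 m from the base axis. Payload 4.7 kg.
Tool frame: the origin (TCP) lies where the fingers leave the gripper's body, on its centre line; the fingertips stand 70 mm ahead of it and the grasp point (between the pads) lies 51 mm ahead of it; z points along the fingers, y is the line along which they close (so a half turn about z gives the same grasp; the last joint's range is limited). The gripper opens to 87 mm and grips with 3 to 60 N. Pads are 19 mm wide; open, the fingers measure 117 mm over their backs; the gripper's body (75 mm by 190 mm) begins 51 mm behind the grasp point.
Start: joints at [-1.205, 0.321, -0.07, 1.45, 0.023, 1.371, -0.057], TCP at [0.224, 0.61, 0.292] pointing down, gripper open.
Joint ranges: [-2.86, 2.86], [-0.3, 2.09], [-1.38, 1.24], [0.06, 2.45], [-1.56, 4.7], [0.09, 2.05], [-2.69, 2.69]. Speed limits (rad/s): [2.57, 2.57, 3.14, 3.14, 3.14, 3.14, 3.14].

### API

Orientations are given as a rotation vector (axis times angle).
In Python, from bench import ctrl gives the robot as it stands.
- The arm moves only by the tool drive_tool, never from a script. Its argument "motion" is a list of rows, each a list of 3 entries, a list of its own where there are three numbers: the shift along the tool's x, y, z in cm, then the turn, a rotation vector about the tool's x, y, z in degrees, then the opening, from -1 (shut) to 1 (fully open). In form: [[[x, y, z], [ax, ay, az], claw], ...]. A call has 1 to 12 rows; each row shifts and turns the commanded pose from where the row before left it, along the tool's axes as they then stand; what a row does not reach is not made up. A row lasts 1/8 s, in which the tool goes at most 62.5 mm and 10.7 degrees, less where a joint would pass 70% of its speed; a pose out of reach is approached as far as the arm can. A call with a gripper value outside its range is refused whole. The fingers move at their own pace and stop on an object; "force" is the grip in N (left out, the last holds). Time passes only in rows, so rows that do not move let the fingers close. It gives the time, the measured TCP pose, the force, the opening and the grip force at its end, in the units of the state.
- ctrl.get_state(): the state, without advancing time (a new reading comes with each control period).
- ctrl.get_image(name): name is "scene" or "side" or "wrist"; returns the picture (400x640x3 uint8, red, green, blue); there is no depth.
- ctrl.calibration(name): a dict with "K" (3x3 intrinsics, pixels), "origin" and "attitude" of the camera in the world; the wrist camera has in their place "tool_from_camera" (4x4, takes a point from camera to tool coordinates, whose origin is the TCP and whose axes are the flange's). Camera axes: x right, y up, looking along -z (the intrinsics and any distortion apply to the point x, -y, -z); pixel columns grow to the right and rows downward; lengths in m; the calibration is good to about 2 mm. A picture is of the moment at which its call begins: read the wrist's pose just before it. calibration takes no time and is no camera call.
- ctrl.close_job(): hands the job in; it is judged then, once.
The state is a dict: "time": time; "joint_positions": joint angles; "qd": joint speeds; "joint_torque": joint torques, N m; "position": TCP position; "tool_rot": TCP orientation; "ft_force": force on the tool from outside, world axes, zero at the start; "torque": the same for the moment, N m; "grip_width": opening from 0.0 (shut) to 1.0 (fully open); "grip_force": force on a finger pad.
Only numpy, scipy, OpenCV 4.12 (cv2) and the standard library are available. Lean on these libraries where they do the work, as an engineer would, in place of code of your own. Each camera call takes 0.05 s, during which the arm holds its last target. There are 200 camera calls.

### The job

One of the three lidded wooden caddies standing in a row has a lid with a straight bar handle: swing that lid wide open, take out the small steel tea infuser and stand it upright in the middle of the small white saucer. Leave the other two caddies shut; the bar-handled lid may stay open.

Things in the scene. Friction and masses are not known exactly. Their poses are not given: they have to be found in the camera images.
- caddy_bar: The right caddy: fixed pale wooden box, 110 x 110 x 62 mm high, walls and floor 5 mm, one of three alike in a row (120 mm centre to centre) on a 12 mm board; its place in the row varies. Only its lid has a steel bar handle. Origin: centre of its underside; x points to its far side (hinge side), y along the row, z up. Each wooden lid is 8 mm thick, lies on the rim and covers the box.
- bar_handle (a point): Middle of the bar handle: a 12 mm round steel bar 44 mm long, along the caddy's y, axis 32 mm above the lid's top face, on two 8 mm legs 13 mm either side of its middle. It moves with the lid; shut, it is at (-33, 0, 102.5) mm in the caddy's frame. Pinched at its two end faces (along y) it turns between the pads, so the tool need not tilt as the lid swings.
- lid_bar (a joint): Hinge angle of the bar-handled lid, rad: 0 shut, grows as its front edge swings up and over to the far side, stops at 1.92. The axis runs along the caddy's y through (55, 0, 62.5) mm in the caddy's frame; the bar's middle moves on a 97 mm arc about it. A stiff friction hinge: 2 to 3 N at the bar moves it, and the lid stays at the angle it is left.
- infuser: Tea infuser: closed upright steel cylinder with small dark holes, 36 mm in diameter, 44 mm high plus a 10 mm ball on top (52 mm in all), 50 to 100 g. Stands on the floor of the bar-handled caddy, within 15 mm of the middle, hidden until the lid is opened. Origin: centre of its underside, z along its axis.
- saucer: Small white saucer, loose on the counter, 144 mm across, 14 mm high; its flat middle is about 90 mm across, its upper face 6 mm above the origin; the rim slopes up. Origin: centre of its underside. (The big cream dinner plate and the white bowl are not it.)
- lid_round (a joint): Hinge angle, rad, of the lid with the round knob (30 mm across, its top 32 mm above the lid): 0 shut. Must stay shut.
- lid_square (a joint): Hinge angle, rad, of the lid with the square block knob (26 mm wide, its top 33 mm above the lid): 0 shut. Must stay shut.
Mind the look-alikes: they are no part of the job. There is more than one size of the saucer; the job needs the smaller.

How it is judged:
On the way:
1. the bar-handled lid is swung wide open (past about 57 degrees) with the infuser still inside (value of joint lid_bar above 1 rad and horizontal distance between infuser and caddy_bar below 0.06 m), for 0.2 s.
At the end, for the whole second after the job is handed in: The infuser stands at rest in the saucer, upright within 10 degrees and within 30 mm of the saucer's centre, the saucer still on the counter; the round-knobbed and square-knobbed lids are shut (under 0.15 rad). The bar-handled lid may be open or shut (horizontal distance between infuser and saucer below 0.03 m and z of infuser in the frame of saucer between 0.002 and 0.012 m and angle between infuser's own z axis and vertical below 0.18 rad and height (world z) of saucer below 0.01 m and linear speed of infuser below 0.02 m/s and value of joint each of lid_round, lid_square below 0.15 rad); the robot touches nothing.
It fails at once if one of the other two lids is opened (0.15 rad or more) (value of joint any of lid_round, lid_square above 0.15 rad).
It also fails if it takes over 53 s, if anything falls off the work surface, if the arm or the gripper's body presses on something with over 40 N, if the wrist force passes 120 N, or if a joint passes its speed limit or range.

## Working session

There is one attempt and no reset: what is moved stays moved. The work goes in short steps, Python scripts to look and compute and a tool call to move; the robot and the scene stay as the last step left them, time stands still between calls to the robot, and variables do not carry over. Pictures are saved under pics/ and viewed, at most 10 in all, crops included, and the job is handed in when it is done.

Besides the shell and the picture viewer there is one more tool, called after "Request:" as a command line: name --argument value ..., lists and objects as JSON in quotes. drive_tool: Moves the arm, as the interface text tells. Its arguments: {"type":"object","properties":{"motion":{"type":"array","items":{"type":"array"}},"force":{"type":"number"}},"required":["motion"]}

```bash
mkdir -p pics; cat > h.py <<'E'
import numpy as np, cv2
from scipy.spatial.transform import Rotation as R
from bench import ctrl
def cam(n):
    c=ctrl.calibration(n); return c
def ray(n,u,v,z,st=None):
    c=ctrl.calibration(n); K=np.array(c["K"])
    d=np.linalg.inv(K)@[u,v,1]; d=np.array([d[0],-d[1],-d[2]])
    if n=="wrist":
        T=np.array(c["tool_from_camera"]); st=st or ctrl.get_state()
        Rt=R.from_rotvec(st["tool_rot"]).as_matrix()
        o=Rt@T[:3,3]+st["position"]; d=Rt@T[:3,:3]@d
    else:
        A=np.array(c["attitude"]); A=R.from_rotvec(A).as_matrix() if A.size==3 else A
        o=np.array(c["origin"]); d=A@d
    return o+d*(z-o[2])/d[2]
def snap(n,f): 
    im=ctrl.get_image(n); cv2.imwrite(f,im[:,:,::-1]); return im
E
python3 - <<'E'
from h import *
s=ctrl.get_state();print(s)
for n in("scene","side","wrist"):print(n,ctrl.calibration(n))
a=snap("scene","pics/a.png");snap("side","pics/b.png")
E
```

```text
{'time': 0.0, 'joint_positions': array([-1.20490275,  0.3218341 , -0.07004896,  1.45169309,  0.02259454,
        1.37077401, -0.05690478]), 'qd': array([ 0.00019172, -0.00077891,  0.00092594,  0.00144254,  0.00073047,
        0.00198372, -0.00135646]), 'joint_torque': array([-1.50081774e-03, -4.91278553e+01, -4.04913062e-01, -3.12542081e+01,
       -6.42033597e-02,  4.34854743e-02,  1.65929691e-04]), 'position': array([0.22389247, 0.60977454, 0.2911448 ]), 'tool_rot': array([-5.49723501e-01, -3.09288413e+00,  2.99693164e-03]), 'ft_force': array([ 0.62622924,  0.15531974, -0.61348406]), 'torque': array([-0.05099165,  0.01738561, -0.04738194]), 'grip_force': 0.0, 'grip_width': 0.9968380593645956}
scene {'K': array([[378.34254307,   0.        , 316.32901631],
       [  0.        , 378.34254307, 204.62739566],
       [  0.        ,   0.        ,   1.        ]]), 'origin': array([0.82195634, 0.07377487, 0.72770333]), 'attitude': array([0.442894  , 0.50133408, 1.59011639])}
side {'K': array([[374.55171969,   0.        , 323.07206339],
       [  0.        , 374.55171969, 203.42616797],
       [  0.        ,   0.        ,   1.        ]]), 'origin': array([ 0.10594057, -0.52882546,  0.85301872]), 'attitude': array([ 0.70742271, -0.16950004, -0.43686279])}
wrist {'K': array([[338.4101926 ,   0.        , 322.05414705],
       [  0.        , 338.4101926 , 207.35668343],
       [  0.        ,   0.        ,   1.        ]]), 'tool_from_camera': array([[ 1.63993652e-04,  9.66360340e-01,  2.57191888e-01,
         7.01604182e-02],
       [ 9.99999961e-01, -2.16913533e-04,  1.77388914e-04,
         9.55140539e-04],
       [ 2.27210012e-04,  2.57191849e-01, -9.66360337e-01,
        -9.24447232e-02],
       [ 0.00000000e+00,  0.00000000e+00,  0.00000000e+00,
         1.00000000e+00]])}
```

View pics/a.png

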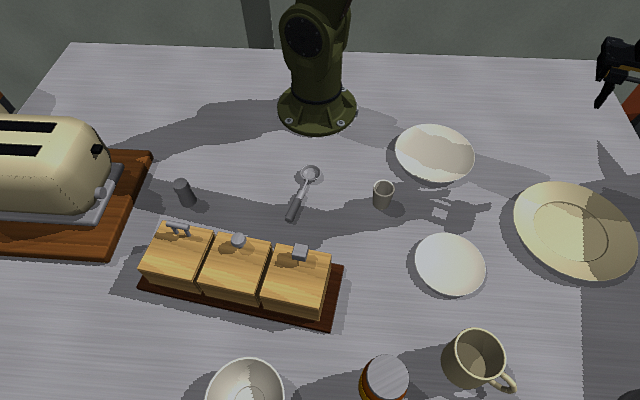

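View pics/b.png

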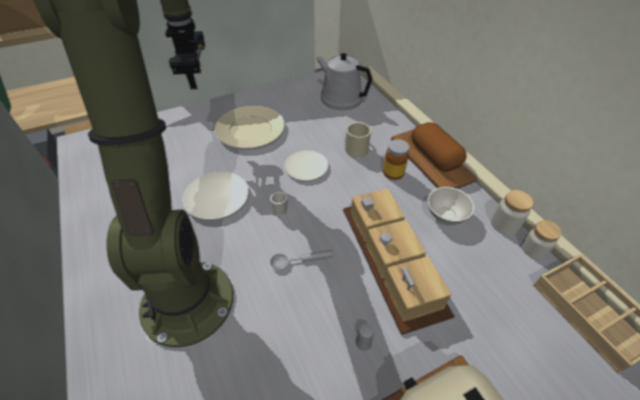

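The scene view shows the bar caddy at the left end of the row, with its bar near (177,229) and its lid spanning about (140..213, 222..290). There are two white saucers, at (435,153) and (450,264), and the second looks smaller. I'll enlarge the crop.

```bash
python3 - <<'E'
from h import *
a=cv2.imread("pics/a.png")
cv2.imwrite("pics/c.png",cv2.resize(a[210:340,130:350],None,fx=3.6,fy=3.6,interpolation=cv2.INTER_CUBIC))
for e in [((415,264),(486,266),(449,233),(450,297)),((395,152),(475,155),(435,124),(437,186))]:
    p=[ray("scene",u,v,0.012) for u,v in e]
    print(np.round(p,3), np.linalg.norm(p[0]-p[1]),np.linalg.norm(p[2]-p[3]))
E
```

```text
[[0.471 0.24  0.012]
 [0.465 0.384 0.012]
 [0.391 0.318 0.012]
 [0.537 0.303 0.012]] 0.14421281552373713 0.14599176157649185
[[0.164 0.211 0.012]
 [0.161 0.409 0.012]
 [0.057 0.321 0.012]
 [0.265 0.305 0.012]] 0.1979519212357394 0.20853597018103887
```

View pics/c.png

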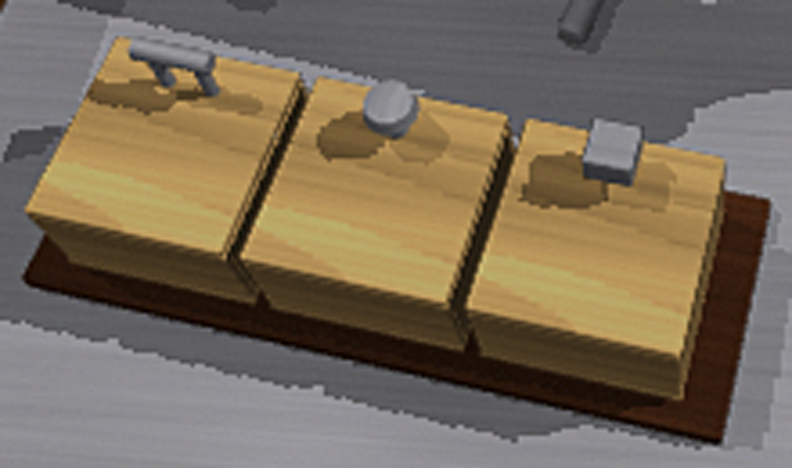

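The enlarged crop shows the bar lid's top corners at crop (115,37), (303,73), (225,257) and (30,212). The bar runs from about (131,48) to (214,60), near the robot-side edge, and the round and square knobs are at (390,110) and (612,150). The saucer at (450,264) measures 144 mm, so it is the right one.

```bash
python3 - <<'E'
from h import *
f=lambda u,v,z: ray("scene",130+(u+.5)/3.6-.5,210+(v+.5)/3.6-.5,z)
c=np.array([f(*p,.0825) for p in [(115,37),(303,73),(225,257),(30,212)]])
print(c.round(4),c.mean(0)); print([np.linalg.norm(c[i]-c[i-1]).round(4) for i in range(4)])
q=np.array([f(*p,.0825) for p in [(30,212),(225,257),(240,262),(445,304),(470,308),(680,352)]]); print(q.round(4))
d=q[5]-q[0]; print("row",np.degrees(np.arctan2(d[1],d[0])),np.linalg.norm(d))
b=np.array([f(*p,.1145) for p in [(131,51),(214,62)]]);print("bar",b.round(4),b.mean(0),np.linalg.norm(b[1]-b[0]))
th=np.arctan2(d[1],d[0])-np.pi/2; X=np.array([np.cos(th),np.sin(th)]);print("th",np.degrees(th))
C=c.mean(0)[:2]; print("bar from caddy",C-0.033*X, "hinge",C+.055*X)
s=ctrl.get_state(); print(R.from_rotvec(s["tool_rot"]).as_matrix().round(3))
E
```

```text
[[ 0.4432 -0.2787  0.0825]
 [ 0.459  -0.1675  0.0825]
 [ 0.5681 -0.1822  0.0825]
 [ 0.551  -0.29    0.0825]] [ 0.50530356 -0.22961521  0.0825    ]
[np.float64(0.1083), np.float64(0.1123), np.float64(0.1101), np.float64(0.1091)]
[[ 0.551  -0.29    0.0825]
 [ 0.5681 -0.1822  0.0825]
 [ 0.5701 -0.1739  0.0825]
 [ 0.5845 -0.0666  0.0825]
 [ 0.5857 -0.0539  0.0825]
 [ 0.6003  0.0512  0.0825]]
row 81.777188838614 0.34471642293806704
bar [[ 0.47   -0.25    0.1145]
 [ 0.4736 -0.2041  0.1145]] [ 0.47181571 -0.22704316  0.1145    ] 0.046092187742004555
th -8.222811161386007
bar from caddy [ 0.47264282 -0.22489545] hinge [ 0.55973813 -0.23748147]
[[-0.939  0.344 -0.001]
 [ 0.344  0.939 -0.002]
 [-0.    -0.002 -1.   ]]
```

Caddy: centre (0.505,-0.230), yaw -8.2°. Bar: (0.472,-0.226,0.1145), with side lengths and bar length matching the sizes given. Next I move above the bar, going round at y≈0.25 to stay within reach.

Request:
drive_tool --motion '[[[-4.2,-3.25,0],[0,0,0],1],[[-4.2,-3.25,0],[0,0,0],1],[[-4.2,-3.25,0],[0,0,0],1],[[-4.2,-3.25,0],[0,0,0],1],[[-4.2,-3.25,0],[0,0,0],1],[[-4.2,-3.25,0],[0,0,0],1],[[-4.2,-3.25,0],[0,0,0],1],[[-4.2,-3.25,0],[0,0,0],1],[[0,0,0],[0,0,-5.95],1],[[0,0,0],[0,0,-5.95],1],[[-1.12,-5.85,0],[0,0,0],1],[[-1.12,-5.85,0],[0,0,0],1]]'

```text
time: 1.6
position: [0.455, 0.1301, 0.2918]
tool_rot: [-0.223, -3.133, 0.001]
ft_force: [1.5, -0.2, 0.3]
grip_width: 1.002
grip_force: 0.0
```

Request:
drive_tool --motion '[[[-1.12,-5.85,0],[0,0,0],1],[[-1.12,-5.85,0],[0,0,0],1],[[-1.12,-5.85,0],[0,0,0],1],[[-1.12,-5.85,0],[0,0,0],1],[[-1.12,-5.85,0],[0,0,0],1],[[-1.12,-5.85,0],[0,0,0],1],[[0,0,0],[0,0,0],1],[[0,0,0],[0,0,0],1]]'

```text
time: 2.6
position: [0.4712, -0.2251, 0.2918]
tool_rot: [-0.226, -3.132, -0.001]
ft_force: [1.3, 0.0, -0.6]
grip_width: 0.997
grip_force: 0.0
```

```bash
cat >> h.py <<'E'
def go(t, yaw=None):
    s=ctrl.get_state(); M=R.from_rotvec(s["tool_rot"]).as_matrix()
    d=np.array(t)-s["position"]
    print("t",s["time"],"pos",s["position"].round(4),"q",s["joint_positions"].round(2))
    print("shift cm",(M.T@d*100).round(2),"y-axis yaw",np.degrees(np.arctan2(M[1,1],M[0,1])).round(2),"tool z",M[:,2].round(4),"ft",s["ft_force"].round(1),"grip",s["grip_width"],s["grip_force"])
E
python3 - <<'E'
from h import *
go([.472,-.226,.1655])
snap("wrist","pics/w1.png")
E
```

```text
t 2.6 pos [ 0.4712 -0.2251  0.2918] q [-0.33  0.04  0.75  1.79 -0.03  1.32  1.86]
shift cm [-0.11 -0.09 12.63] y-axis yaw 81.73 tool z [-9.e-04  9.e-04 -1.e+00] ft [ 1.3  0.  -0.6] grip 0.9972284017632964 0.0
```

View pics/w1.png

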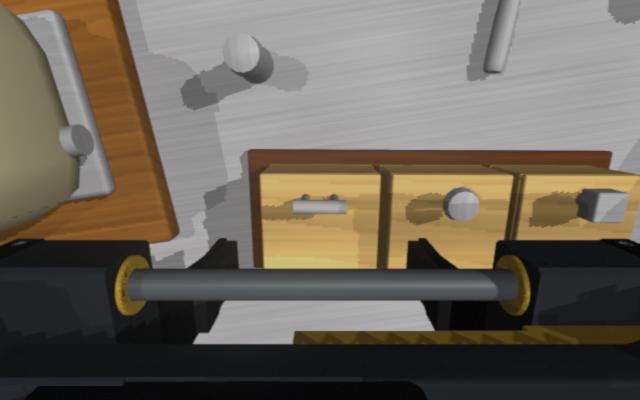

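The wrist view shows the bar spanning (293,206) to (347,207), just ahead of the fingers.

```bash
python3 - <<'E'
from h import *
a,b=ray("wrist",293,206,.1145),ray("wrist",347,207,.1145)
print(a,b,(a+b)/2,np.linalg.norm(a-b))
for p in [(262,166),(380,166)]: print(ray("wrist",*p,.0825))
E
```

```text
[ 0.46873674 -0.24700407  0.1145    ] [ 0.47589667 -0.20306382  0.1145    ] [ 0.47231671 -0.22503394  0.1145    ] 0.044519776924268985
[ 0.43621899 -0.27235664  0.0825    ]
[ 0.4511753  -0.16796279  0.0825    ]
```

Request:
drive_tool --motion '[[[-0.1,0,4.0],[0,0,0],1],[[0,0,4.0],[0,0,0],1],[[0,0,3.0],[0,0,0],1],[[0,0,1.6],[0,0,0],1],[[0,0,0],[0,0,0],1],[[0,0,0],[0,0,0],-1],[[0,0,0],[0,0,0],-1],[[0,0,0],[0,0,0],-1],[[0,0,0],[0,0,0],-1],[[0,0,0],[0,0,0],-1],[[0,0,0],[0,0,0],-1]]' --force 20

```text
time: 4.03
position: [0.4721, -0.2274, 0.1664]
tool_rot: [0.227, 3.133, -0.004]
ft_force: [0.5, -4.2, -1.0]
grip_width: 0.503
grip_force: 20.0
```

```bash
python3 - <<'E'
from h import *
go([.472,-.226,.1655])
P0=np.array([-88,40.]);a0=np.arctan2(40,-88);r=np.hypot(88,40);prev=P0
# displacement per 0.1 rad: caddy +x = tool -x, up = tool -z
for k in range(1,19):
    p=r*np.array([np.cos(a0-.1*k),np.sin(a0-.1*k)]); print(k,[round(-(p-prev)[0]/10,2),0,round(-(p-prev)[1]/10,2)]); prev=p
E
```

```text
t 4.025 pos [ 0.4721 -0.2274  0.1664] q [-0.29  0.19  0.75  1.94 -0.14  1.07  1.95]
shift cm [0.03 0.14 0.09] y-axis yaw 81.7 tool z [ 4.0e-04 -2.4e-03 -1.0e+00] ft [ 0.5 -4.2 -1. ] grip 0.5031806059246644 19.991522384807467
1 [np.float64(-0.44), 0, np.float64(-0.86)]
2 [np.float64(-0.53), 0, np.float64(-0.81)]
3 [np.float64(-0.61), 0, np.float64(-0.75)]
4 [np.float64(-0.68), 0, np.float64(-0.69)]
5 [np.float64(-0.74), 0, np.float64(-0.62)]
6 [np.float64(-0.8), 0, np.float64(-0.54)]
7 [np.float64(-0.85), 0, np.float64(-0.46)]
8 [np.float64(-0.89), 0, np.float64(-0.37)]
9 [np.float64(-0.92), 0, np.float64(-0.28)]
10 [np.float64(-0.95), 0, np.float64(-0.19)]
11 [np.float64(-0.96), 0, np.float64(-0.09)]
12 [np.float64(-0.97), 0, np.float64(0.01)]
13 [np.float64(-0.96), 0, np.float64(0.1)]
14 [np.float64(-0.95), 0, np.float64(0.2)]
15 [np.float64(-0.92), 0, np.float64(0.29)]
16 [np.float64(-0.89), 0, np.float64(0.38)]
17 [np.float64(-0.85), 0, np.float64(0.47)]
18 [np.float64(-0.79), 0, np.float64(0.55)]
```

Request:
drive_tool --motion '[[[-0.44,0,-0.86],[0,0,0],-1],[[-0.53,0,-0.81],[0,0,0],-1],[[-0.61,0,-0.75],[0,0,0],-1],[[-0.68,0,-0.69],[0,0,0],-1],[[-0.74,0,-0.62],[0,0,0],-1],[[-0.8,0,-0.54],[0,0,0],-1],[[0,0,0],[0,0,0],-1]]' --force 20

```text
time: 4.9
position: [0.5092, -0.233, 0.2091]
tool_rot: [-0.228, -3.132, 0.003]
ft_force: [-1.8, -4.9, 1.7]
grip_width: 0.503
grip_force: 20.0
```

Request:
drive_tool --motion '[[[-0.85,0,-0.46],[0,0,0],-1],[[-0.89,0,-0.37],[0,0,0],-1],[[-0.92,0,-0.28],[0,0,0],-1],[[-0.95,0,-0.19],[0,0,0],-1],[[-0.96,0,-0.09],[0,0,0],-1],[[-0.97,0,0.01],[0,0,0],-1],[[-0.96,0,0.1],[0,0,0],-1],[[-0.95,0,0.2],[0,0,0],-1],[[-0.92,0,0.29],[0,0,0],-1],[[-0.89,0,0.38],[0,0,0],-1],[[-0.85,0,0.47],[0,0,0],-1],[[0,0,0],[0,0,0],-1]]' --force 20

```text
time: 6.4
position: [0.6105, -0.2482, 0.209]
tool_rot: [0.228, 3.131, -0.006]
ft_force: [0.3, -5.9, 1.7]
grip_width: 0.501
grip_force: 20.0
```

Request:
drive_tool --motion '[[[-0.79,0,0.55],[0,0,0],-1],[[0,0,0],[0,0,0],-1],[[0,0,0],[0,0,0],0.8],[[0,0,0],[0,0,0],0.8],[[0,0,0],[0,0,0],0.8],[[0,0,-3],[0,0,0],0.8],[[0,0,-3.5],[0,0,0],0.8],[[0,0,-3],[0,0,0],0.8],[[3.4,0,0],[0,0,0],0.8],[[3.5,0,0],[0,0,0],0.8],[[3.5,0,0],[0,0,0],0.8],[[0,0,0],[0,0,0],0.8]]'

```text
time: 7.9
position: [0.513, -0.2316, 0.298]
tool_rot: [0.227, 3.133, 0.005]
ft_force: [-0.2, -0.1, -0.5]
grip_width: 0.899
grip_force: 0.0
```

```bash
python3 - <<'E'
from h import *
go([.505,-.2296,.29])
w=snap("wrist","pics/w2.png")
E
```

```text
t 7.9 pos [ 0.513  -0.2316  0.298 ] q [-0.31  0.16  0.77  1.69 -0.11  1.34  1.9 ]
shift cm [0.82 0.08 0.8 ] y-axis yaw 81.71 tool z [ 4.0e-04  3.1e-03 -1.0e+00] ft [-0.2 -0.1 -0.5] grip 0.8988196039514498 0.0
```

View pics/w2.png

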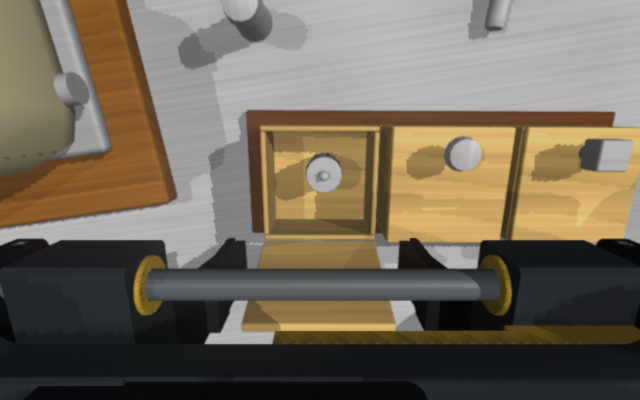

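The lid is wide open. The infuser shows as a disc at about (323,173) with its ball at (323,176), and the box rim runs from about (262,127) to (380,127) and (264,237) to (377,236).

```bash
python3 - <<'E'
from h import *
w=cv2.imread("pics/w2.png")
cv2.imwrite("pics/w2c.png",cv2.resize(w[110:250,245:400],None,fx=4,fy=4,interpolation=cv2.INTER_CUBIC))
th=np.radians(-8.2);X=np.array([np.cos(th),np.sin(th)]);Y=np.array([-X[1],X[0]])
c=np.array([ray("wrist",*p,.074) for p in [(262,128),(380,128),(377,237),(264,237)]]);C=c.mean(0);print(c.round(4),C)
for u,v,z in [(323,173,.061),(323,176,.064)]:
    p=ray("wrist",u,v,z); d=(p-C)[:2]; print(p, "caddy xy",d@X,d@Y); 
e=ray("wrist",305.5,173,.061)-ray("wrist",341.5,173,.061); print(np.linalg.norm(e))
k=ray("wrist",464,155,.1145);d=(k-C)[:2];print("knob",d@X,d@Y)
E
```

```text
[[ 0.4473 -0.2754  0.074 ]
 [ 0.4627 -0.169   0.074 ]
 [ 0.5671 -0.1824  0.074 ]
 [ 0.551  -0.2932  0.074 ]] [ 0.50700812 -0.23000555  0.074     ]
[ 0.49820318 -0.226525    0.061     ] caddy xy -0.009211348788180532 0.0021891284938349684
[ 0.50063808 -0.22688954  0.064     ] caddy xy -0.0067493437755653685 0.002175602066209238
0.035324178091674784
knob -0.032486486961174496 0.11632844079738784
```

View pics/w2c.png

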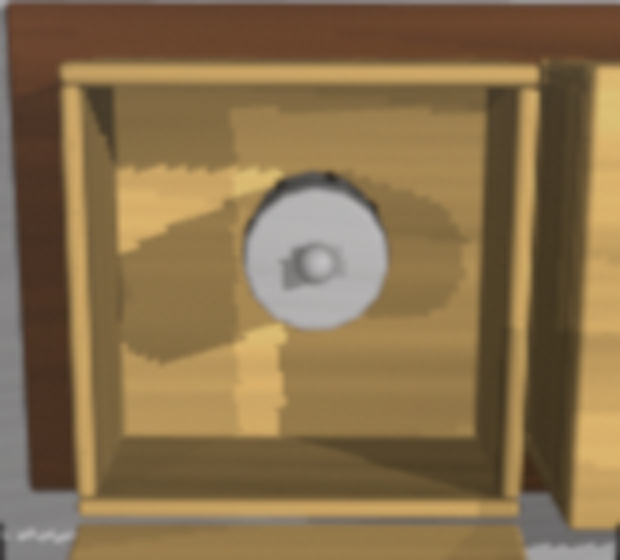

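Request:
drive_tool --motion '[[[1.4,0.4,0],[0,0,0],0.26],[[0,0,0],[0,0,9],0.26],[[0,0,0],[0,0,9],0.26],[[0,0,4],[0,0,0],0.26],[[0,0,4],[0,0,0],0.26],[[0,0,4.0],[0,0,0],0.26],[[0,0,0],[0,0,0],0.26],[[0,0,0],[0,0,0],0.26]]'

```text
time: 8.95
position: [0.5029, -0.2264, 0.1791]
tool_rot: [0.713, 3.058, -0.001]
ft_force: [0.8, -1.0, 0.2]
grip_width: 0.633
grip_force: 0.0
```

```bash
python3 - <<'E'
from h import *
go([.4995,-.2257,.104])
E
```

```text
t 8.95 pos [ 0.5029 -0.2264  0.1791] q [-0.31  0.24  0.77  1.86 -0.19  1.11  1.65]
shift cm [ 0.34 -0.09  7.51] y-axis yaw 63.76 tool z [ 0.0015 -0.001  -1.    ] ft [ 0.8 -1.   0.2] grip 0.6333163907152204 0.0
```

Request:
drive_tool --motion '[[[0.3,-0.1,0],[0,0,0],0.26],[[0,0,2.5],[0,0,0],0.26],[[0,0,2.5],[0,0,0],0.26],[[0,0,2.5],[0,0,0],0.26],[[0,0,0],[0,0,0],0.26],[[0,0,0],[0,0,0],-1],[[0,0,0],[0,0,0],-1],[[0,0,0],[0,0,0],-1],[[0,0,0],[0,0,0],-1],[[0,0,0],[0,0,0],-1]]' --force 15

```text
time: 10.2
position: [0.4992, -0.2259, 0.104]
tool_rot: [0.713, 3.058, 0.0]
ft_force: [-1.8, 0.7, 6.1]
grip_width: 0.407
grip_force: 15.0
```

Request:
drive_tool --motion '[[[0,0,-2],[0,0,0],-1],[[0,0,-3.5],[0,0,0],-1],[[0,0,-4],[0,0,0],-1],[[0,0,-4],[0,0,0],-1],[[0,0,-4],[0,0,0],-1],[[0,0,0],[0,0,0],-1]]'

```text
time: 10.95
position: [0.4997, -0.2267, 0.282]
tool_rot: [0.713, 3.052, 0.001]
ft_force: [0.1, 0.8, -0.6]
grip_width: 0.409
grip_force: 15.0
```

Request:
drive_tool --motion '[[[1.4,2.4,0],[0,0,0],-1],[[2.67,4.68,0],[0,0,0],-1],[[2.67,4.68,0],[0,0,0],-1],[[2.67,4.68,0],[0,0,0],-1],[[2.67,4.68,0],[0,0,0],-1],[[2.67,4.68,0],[0,0,0],-1],[[2.67,4.68,0],[0,0,0],-1],[[2.67,4.68,0],[0,0,0],-1],[[2.67,4.68,0],[0,0,0],-1],[[2.67,4.68,0],[0,0,0],-1],[[1.3,2.3,0],[0,0,0],-1],[[0,0,0],[0,0,0],-1]]'

```text
time: 12.45
position: [0.4649, 0.314, 0.277]
tool_rot: [-0.708, -3.06, 0.003]
ft_force: [0.3, 0.0, -0.0]
grip_width: 0.409
grip_force: 15.0
```

```bash
python3 - <<'E'
from h import *
go([.466,.312,.093])
snap("wrist","pics/w3.png")
E
```

```text
t 12.45 pos [0.4649 0.314  0.277 ] q [-0.91  0.14  0.3   1.71 -0.04  1.3   0.51]
shift cm [-0.2 -0.1 18.4] y-axis yaw 63.93 tool z [-0.0012 -0.0015 -1.    ] ft [ 0.3  0.  -0. ] grip 0.4090179756934841 15.000048810616136
```

View pics/w3.png

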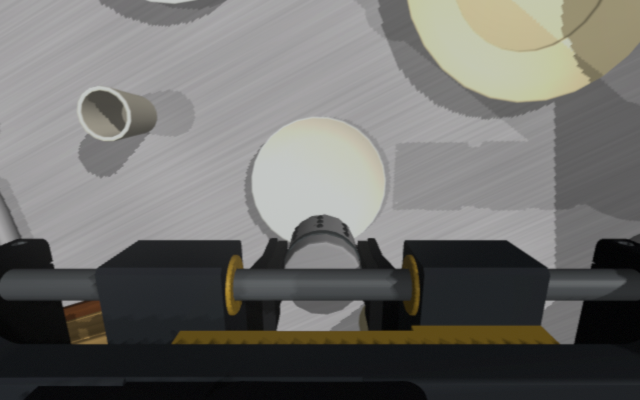

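The wrist view shows the infuser held upright. The saucer rim runs from (251,184) to (386,184), with its near edge at (318,117).

```bash
python3 - <<'E'
from h import *
l,r,t=[ray("wrist",*p,.013) for p in [(251,183),(386,183),(318,117)]]
print(l,r,t,np.linalg.norm(l-r))
from scipy.optimize import fsolve
print(fsolve(lambda c:[np.hypot(*(c[:2]-l[:2]))-c[2],np.hypot(*(c[:2]-r[:2]))-c[2],np.hypot(*(c[:2]-t[:2]))-c[2]],[.46,.31,.07]))
E
```

```text
[0.43024326 0.24488884 0.013     ] [0.49401769 0.37449962 0.013     ] [0.40079928 0.33958842 0.013     ] 0.1444511396488257
[0.46582163 0.30787801 0.07234263]
```

Request:
drive_tool --motion '[[[-0.3,-0.3,2],[0,0,0],-1],[[0,0,4],[0,0,0],-1],[[0,0,4],[0,0,0],-1],[[0,0,4],[0,0,0],-1],[[0,0,2.5],[0,0,0],-1],[[0,0,1],[0,0,0],-1],[[0,0,0],[0,0,0],-1],[[0,0,0],[0,0,0],-1]]'

```text
time: 13.5
position: [0.4682, 0.3086, 0.1043]
tool_rot: [0.714, 3.058, 0.003]
ft_force: [0.1, -0.4, -0.4]
grip_width: 0.41
grip_force: 15.0
```

```bash
python3 - <<'E'
from h import *
go([.466,.310,.093])
E
```

```text
t 13.5 pos [0.4682 0.3086 0.1043] q [-0.88  0.31  0.29  1.89 -0.11  0.96  0.57]
shift cm [0.26 0.03 1.13] y-axis yaw 63.7 tool z [ 0.0019  0.0014 -1.    ] ft [ 0.1 -0.4 -0.4] grip 0.40952331683922755 15.00003297580406
```

Request:
drive_tool --motion '[[[0.2,0,0.6],[0,0,0],-1],[[0,0,0.3],[0,0,0],-1],[[0,0,0.1],[0,0,0],-1],[[0,0,0],[0,0,0],-1]]'

```text
time: 14.0
position: [0.4653, 0.3096, 0.093]
tool_rot: [-0.713, -3.059, -0.0]
ft_force: [-1.1, -0.6, 0.7]
grip_width: 0.414
grip_force: 15.0
```

Request:
drive_tool --motion '[[[0,0,0.1],[0,0,0],-1],[[0,0,0],[0,0,0],-1]]'

```text
time: 14.25
position: [0.4654, 0.3096, 0.093]
tool_rot: [-0.713, -3.059, -0.0]
ft_force: [-3.4, -2.0, 8.0]
grip_width: 0.408
grip_force: 15.0
```

Request:
drive_tool --motion '[[[0,0,-0.1],[0,0,0],-1],[[0,0,0],[0,0,0],0.0],[[0,0,0],[0,0,0],0.2],[[0,0,0],[0,0,0],0.4],[[0,0,0],[0,0,0],0.4],[[0,0,-2],[0,0,0],0.4],[[0,0,-3.5],[0,0,0],0.4],[[0,0,-4],[0,0,0],0.4],[[0,0,-4],[0,0,0],0.4],[[0,0,0],[0,0,0],0.4],[[0,0,0],[0,0,0],0.4]]'

```text
time: 15.62
position: [0.4651, 0.3092, 0.2274]
tool_rot: [-0.713, -3.059, 0.001]
ft_force: [0.2, -0.8, -1.1]
grip_width: 0.701
grip_force: 0.0
```

```bash
python3 - <<'E'
from h import *
go([.466,.310,.093])
snap("scene","pics/s4.png")
E
```

```text
t 15.625 pos [0.4651 0.3092 0.2274] q [-0.91  0.17  0.31  1.78 -0.05  1.2   0.52]
shift cm [-0.05  0.11 13.44] y-axis yaw 63.75 tool z [-5.e-04 -2.e-04 -1.e+00] ft [ 0.2 -0.8 -1.1] grip 0.7006201551819959 0.0
```

View pics/s4.png

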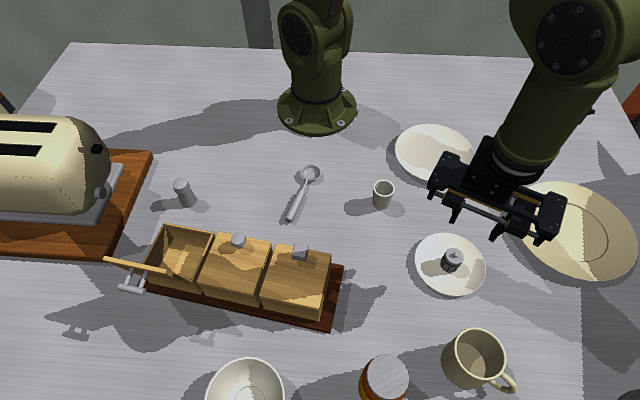

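The infuser stands upright in the middle of the small saucer, with its base near (452,267). The other two lids are shut, the bar lid is wide open, and the gripper is clear of everything.

```bash
python3 -c "
from bench import ctrl
print(ctrl.close_job())"
```

```text
the job is handed in; nothing more can be done
None
```

I handed the job in at about 16 s: the bar-handled lid is wide open, the infuser stands upright in the middle of the small saucer, and the other two lids are shut. The hand-in call returned no verdict.

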